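# Chock the row of tins beside the riser

## Robot

A 6-joint arm with a two-finger parallel gripper is mounted at the origin on the work surface. World frame = base frame: x ahead of the robot, y to its left, z up, the work surface at z = 0. Lengths are in m, angles in rad, forces in N, time in s.
With the tool pointing down it reaches from about 0.275 to 0.85 m from the base axis. Payload 5.2 kg.
Tool frame: the origin (TCP) lies midway between the tips of the shut fingers; the grasp point (between the pads) lies manip.pinch_z behind it (manip.pinch_z is the distance from the TCP to the grasp point, in m); z points along the fingers, x is the direction in which the jaws open and shut, and the axes are right-handed (so a half turn about z gives the same grasp; the last joint's range is limited). The gripper opens to 85 mm and grips with 20 to 120 N. Pads are 22 mm wide; open, the fingers measure 114 mm over their backs; the gripper's body (76 mm by 85 mm) begins 54 mm behind the grasp point. The pads swing forward as they close: fully open they stand 13 mm farther back than shut.
Start: joints at [-1.311, 0.259, 1.535, -0, 1.348, -0.203], TCP at [0.246, -0.492, 0.231] pointing down, gripper open.
Joint ranges: [-3.14, 3.14], [-0.91, 2.08], [0.19, 2.58], [-1.22, 4.36], [0.22, 2.71], [-3.12, 3.12]. Speed limits (rad/s): [2.57, 2.57, 3.14, 3.14, 3.14, 3.14].

## Interface

Orientations are given as a unit quaternion [x, y, z, w].
In Python, from workcell import manip, viewer, workorder gives the robot as it stands. The module is installed in compiled form; this text tells all that it offers.
- The arm moves only by the tool step_arm, never from a script. Its argument "increments" is a list of rows, each a list of 3 entries, a list of its own where there are three numbers: the opening, from -1 (shut) to 1 (fully open), then the shift along the tool's x, y, z in m, then the turn, a rotation vector about the tool's x, y, z in degrees. A call has 1 to 5 rows; each row shifts and turns the pose as measured when the row begins, along the tool's axes as they then stand; what a row does not reach is not made up. A row lasts 1/12 s, in which the tool goes at most 41.7 mm and 7.16 degrees, less where a joint would pass 70% of its speed; a pose out of reach is approached as far as the arm can. A call with a gripper value outside its range is refused whole. The fingers move at their own pace and stop on an object; "force" is the grip in N (left out, the last holds). Time passes only in rows, so rows that do not move let the fingers close. It gives the time, the measured TCP pose, the force and the opening at its end, in the units of the state.
- manip.get_state(): the state, without advancing time (a new reading comes with each control period).
- viewer.grab_frame(name): name is "side" or "top"; returns a dict with "color" (400x640x3 uint8, blue, green, red), "z_map" (400x640 float32, m along the optical axis (not along the pixel's ray), 0 where there is no reading), "fx", "fy", "cx", "cy" (pixels), "extrinsics" (4x4, takes a point from world to camera coordinates). Camera axes: x right, y down, z forward; pixel columns grow to the right and rows downward; lengths in m; the calibration is good to about 2 mm. A picture is of the moment at which its call begins.
- workorder.job_done(): hands the job in, once; it reports no verdict.
The state is a dict: "time_s": time; "joints": joint angles; "dq": joint speeds; "joint_torque": joint torques, N m; "position": TCP position; "ee_rot": TCP orientation; "force": force on the tool from outside, world axes, zero at the start; "wrist_torque": the same for the moment, N m; "width": opening from 0.0 (shut) to 1.0 (fully open).
Only numpy, scipy, OpenCV 4.12 (cv2) and the standard library are available. Lean on these libraries where they do the work, as an engineer would, in place of code of your own. Each camera call takes 0.05 s, during which the arm holds its last target.

## Task

Three steel tins lie on their sides in a row against the acrylic riser, and nothing holds the row's open end. Set the large sloped wooden chock flat on the counter against the outside of the last tin, at about the middle of its length, square to the row, with its slope facing the tin and snug up to it, so that the row stays closed up and cannot roll apart; the plain block of the same size and the small thin wedge are not for this.

Things in the scene. Friction and masses are not known exactly. Their poses are not given: they have to be found in the camera images.
- chock: Large pale wooden wedge, loose, 75 mm long (x), 45 wide (y), 40 high, 60-130 g. Origin: centre of underside, z up. Nose (3 mm high) at x=-37.5 mm; straight slope up to 40 mm height at x=+2.5; flat top from there to +37.5. Upright sides at y=+-22.5; grip across them near x=+15. With the slope squarely touching a lying tin, the tin's axis is 54 mm from the origin, on the -x side.
- tin_end: Last tin, at the row's open end: plain steel cylinder, 66 mm diameter, 90 mm long, lying on its side, 110-220 g, free to roll. Origin: middle of its axis, 33 mm above the counter; x along its axis, y and z turn as it rolls. Two tins just like it lie between it and the riser, all touching, axes parallel to the riser's side face.
- row_start (a point): Point at counter height on the right-hand side face of the fixed clear acrylic riser (three steps of standing steel tins, 270 mm deep, 440 wide, 180 high), where the row starts. x runs along that face (lowest step at the +x end), y points into the riser, z up. The row of lying tins runs from the face along -y; with the row closed the last tin's axis is at y=-166 mm.
Not all that is in view belongs to the job. Leave any green or pink look-alike of the chock alone.

How it is judged:
At the end, for the whole second after the job is handed in: Chock flat, slope to the last tin, square to the row within 12 deg, within 22 mm of the tin's mid-length, tin axis 44 to 66 mm from the chock's origin (54 is touching). Last tin lying along the riser's side face within 12 deg, row closed (axis within 180 mm of it). Both at rest (x of tin_end in the frame of chock between -0.066 and -0.044 m and y of tin_end in the frame of chock between -0.022 and 0.022 m and angle between the x axis of chock and the y axis of row_start, either way round below 0.21 rad and angle between chock's own z axis and vertical below 0.1 rad and height (world z) of chock below 0.006 m and y of tin_end in the frame of row_start above -0.18 m and height (world z) of tin_end below 0.037 m and angle between the x axis of tin_end and the x axis of row_start, either way round below 0.21 rad and linear speed of each of chock, tin_end below 0.01 m/s).
It also fails if it takes over 40 s, if anything falls off the work surface, if the arm or the gripper's body presses on something with over 40 N, if the wrist force passes 120 N, or if a joint passes its speed limit or range.

## Working session

There is one attempt and no reset: what is moved stays moved. The work goes in short steps, Python scripts to look and compute and a tool call to move; the robot and the scene stay as the last step left them, time stands still between calls to the robot, and variables do not carry over. Pictures are saved under pics/ and viewed, and the job is handed in when it is done.

Besides the shell and the picture viewer there is one more tool, called as name([rows], argument=value, ...), one row to a line, values as JSON. step_arm: Moves the arm, as the interface text tells. Its arguments: {"type":"object","properties":{"increments":{"type":"array","items":{"type":"array"}},"force":{"type":"number"}},"required":["increments"]}

```bash
mkdir -p pics; cat > h.py <<'E'
from workcell import manip, viewer, workorder
import numpy as np, cv2
def grab(name,tag):
    f=viewer.grab_frame(name); np.savez(f'pics/{tag}.npz',**{k:np.asarray(v) for k,v in f.items()})
    cv2.imwrite(f'pics/{tag}.png',f['color']); return f
def pts(f):
    z=f['z_map']; v,u=np.mgrid[:z.shape[0],:z.shape[1]]
    c=np.stack([(u-f['cx'])/f['fx']*z,(v-f['cy'])/f['fy']*z,z],-1)
    E=np.asarray(f['extrinsics']); return (c-E[:3,3])@E[:3,:3]
def ray(f,u,v,h):
    E=np.asarray(f['extrinsics']);R=E[:3,:3];o=-R.T@E[:3,3]
    d=R.T@np.array([(u-f['cx'])/f['fx'],(v-f['cy'])/f['fy'],1]); return o+d*(h-o[2])/d[2]
E
python3 - <<'E'
from h import *
print(manip.get_state(), manip.pinch_z)
for n in('top','side'):
    f=grab(n,n+'0'); print(n,f['fx'],f['cx'],f['cy'],np.asarray(f['extrinsics']).round(3).tolist())
E
```

```text
{'time_s': 0.0, 'joints': array([-1.31080362e+00,  2.59332675e-01,  1.53610647e+00, -9.62067038e-06,
        1.34800208e+00, -2.02800635e-01]), 'dq': array([-7.21866548e-04, -6.61285865e-05, -1.97815019e-03, -4.72652232e-04,
        8.65205885e-04, -9.82730693e-04]), 'joint_torque': array([-8.67514154e-04, -4.46039307e+01, -2.90570050e+01, -2.16807953e-04,
        1.18831717e-02, -2.04860896e-05]), 'position': array([ 0.24542305, -0.49160321,  0.23047087]), 'ee_rot': array([ 8.50426372e-01, -5.26093272e-01, -6.75207870e-04, -6.31203474e-04]), 'force': array([-0.58846649, -0.62366223,  0.54704499]), 'wrist_torque': array([-0.05109389, -0.05478685,  0.01345112]), 'width': 1.00033607619976} 0.0187
top 395.42960777747095 321.1899360128622 211.75309030807284 [[-0.024, -1.0, -0.016, 0.018], [-0.986, 0.026, -0.165, 0.612], [0.165, 0.012, -0.986, 0.907], [0.0, 0.0, 0.0, 1.0]]
side 382.52156989838386 318.9375775170449 199.66449042417935 [[0.998, -0.062, 0.011, -0.61], [-0.034, -0.681, -0.731, 0.05], [0.053, 0.729, -0.682, 0.852], [0.0, 0.0, 0.0, 1.0]]
```

View pics/top0.png

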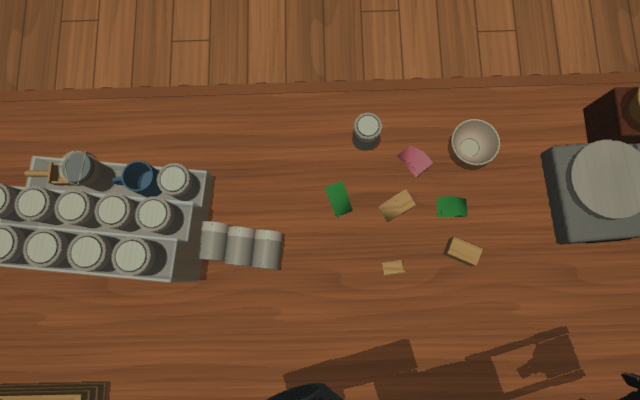

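View pics/side0.png

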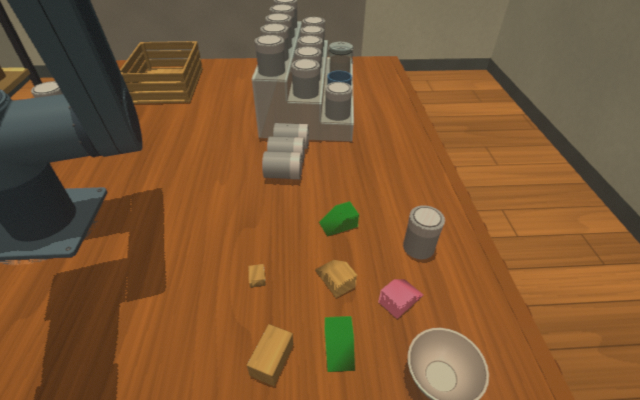

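The top view shows three tins at (213..267, 245), wooden pieces at (397,205) and (464,250), and the small wedge at (393,267). I'll use height maps to tell the wooden pieces apart.

```bash
python3 - <<'E'
from h import *
ims=[]
for n,(u0,u1,v0,v1) in (('top',(310,510,140,290)),('side',(230,430,190,390))):
    f=dict(np.load(f'pics/{n}0.npz')); 
    ims.append(cv2.resize(f['color'][v0:v1,u0:u1],None,fx=4 if n=='top' else 3,fy=4 if n=='top' else 3,interpolation=cv2.INTER_CUBIC))
    cv2.imwrite(f'pics/{n}0z.png',ims[-1])
f=dict(np.load('pics/top0.npz'));P=pts(f);s=dict(np.load('pics/side0.npz'));Q=pts(s)
def an(P,m,t):
    n,l,st,c=cv2.connectedComponentsWithStats(m.astype(np.uint8))
    for i in range(1,n):
        if st[i,4]>40:
            p=P[l==i]; r=cv2.minAreaRect(p[:,:2].astype(np.float32))
            print(t,st[i].tolist(),p.mean(0).round(3),'zmax',p[:,2].max().round(3),'rect',np.round(r[0],3),np.round(r[1],3),round(r[2],1))
an(P,(P[...,2]>0.012)&(P[...,2]<.15)&(P[...,0]>.2)&(P[...,0]<.7)&(P[...,1]>-.55)&(P[...,1]<.33),'top')
an(Q,(Q[...,2]>0.012)&(Q[...,2]<.15)&(Q[...,0]>.3)&(Q[...,0]<.7)&(Q[...,1]>-.55)&(Q[...,1]<.33),'side')
E
```

```text
top [171, 171, 112, 111, 5923] [0.563 0.248 0.077] zmax 0.15 rect [0.59  0.218] [0.245 0.23 ] 7.3
top [326, 180, 26, 33, 522] [ 0.653 -0.041  0.033] zmax 0.045 rect [ 0.653 -0.042] [0.069 0.045] 19.5
top [381, 189, 35, 30, 534] [ 0.63  -0.189  0.033] zmax 0.046 rect [ 0.631 -0.189] [0.045 0.07 ] 28.6
top [438, 196, 28, 20, 509] [ 0.622 -0.317  0.033] zmax 0.045 rect [ 0.623 -0.324] [0.068 0.046] 89.6
top [444, 236, 39, 30, 694] [ 0.51  -0.337  0.038] zmax 0.045 rect [ 0.512 -0.34 ] [0.076 0.046] 64.8
top [392, 260, 13, 13, 110] [ 0.479 -0.185  0.015] zmax 0.021 rect [ 0.479 -0.183] [0.029 0.027] 10.1
side [253, 87, 94, 92, 5740] [0.564 0.255 0.076] zmax 0.15 rect [0.589 0.218] [0.246 0.231] 6.9
side [322, 201, 37, 31, 714] [ 0.656 -0.046  0.031] zmax 0.044 rect [ 0.653 -0.041] [0.068 0.048] 18.6
side [317, 260, 39, 35, 813] [ 0.633 -0.201  0.033] zmax 0.044 rect [ 0.631 -0.189] [0.047 0.068] 28.0
side [248, 272, 17, 12, 142] [ 0.479 -0.186  0.015] zmax 0.019 rect [ 0.479 -0.184] [0.03  0.026] 6.4
side [324, 316, 31, 49, 1303] [ 0.623 -0.326  0.032] zmax 0.044 rect [ 0.623 -0.324] [0.07  0.045] 89.7
side [246, 324, 47, 59, 1658] [ 0.512 -0.346  0.037] zmax 0.045 rect [ 0.511 -0.34 ] [0.076 0.046] 65.1
```

View pics/top0z.png

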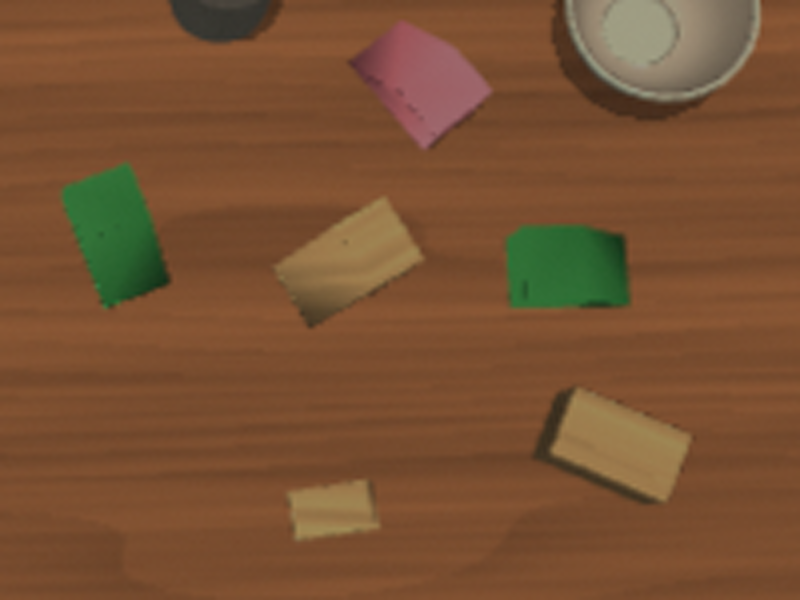

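View pics/side0z.png

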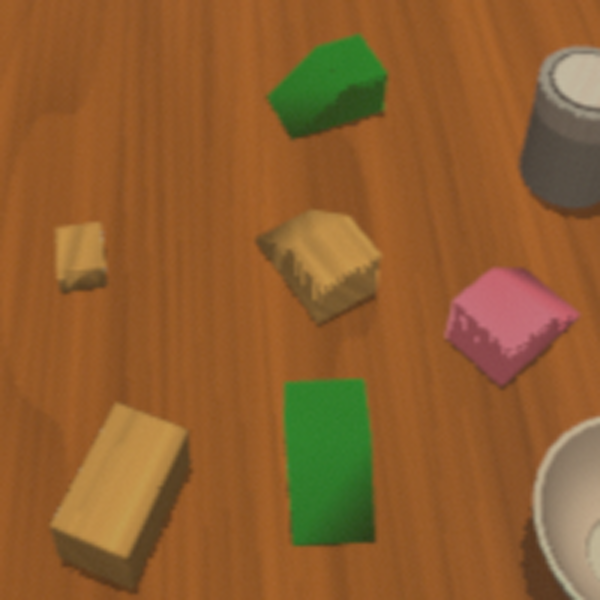

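```bash
python3 - <<'E'
from h import *
for n,box in (('top',(370,425,180,228)),('side',(308,365,252,305))):
    f=dict(np.load(f'pics/{n}0.npz'));P=pts(f)
    u0,u1,v0,v1=box; p=P[v0:v1,u0:u1].reshape(-1,3)
    tb=p[np.abs(p[:,2])<.006]; print(n,'table z',np.median(p[p[:,2]<.006][:,2]))
    q=p[p[:,2]>.006]; r=cv2.minAreaRect(q[:,:2].astype(np.float32)); print(r)
    top=q[q[:,2]>.034]; sl=q[(q[:,2]>.008)&(q[:,2]<.034)]
    print('top',top.mean(0),cv2.minAreaRect(top[:,:2].astype(np.float32)),'z',np.median(top[:,2]))
    if n=='top':
        A=np.c_[sl[:,:2],np.ones(len(sl))]; c=np.linalg.lstsq(A,sl[:,2],rcond=None)[0]; print('slope grad',c, np.degrees(np.arctan2(c[1],c[0])),np.hypot(*c[:2]))
    # tins
    m=(P[...,2]>.02)&(P[...,2]<.085)&(P[...,0]>.42)&(P[...,0]<.60)&(P[...,1]>-.0)&(P[...,1]<.23)
    v,u=np.nonzero(m);q=P[m];print('tin px',u.min(),u.max(),v.min(),v.max())
    # y profile of height
    for y in np.arange(0.02,.23,.006):
        k=np.abs(q[:,1]-y)<.003
        if k.sum()>3: print(y.round(3),k.sum(),'zmed',np.median(q[k,2]).round(3),'x',q[k,0].min().round(3),q[k,0].max().round(3))
f=dict(np.load('pics/top0.npz'));cv2.imwrite('pics/tz.png',cv2.resize(f['color'][140:300,150:300],None,fx=4,fy=3.6,interpolation=cv2.INTER_CUBIC))
E
```

```text
top table z 0.0004431010481736745
((0.5642513632774353, -0.10504007339477539), (0.054003335535526276, 0.2869526743888855), 38.218177795410156)
top [ 0.62853488 -0.1911755   0.08226066] ((0.5625999569892883, -0.10633549094200134), (0.04949625954031944, 0.28699859976768494), 38.279972076416016) z 0.040285396270211604
slope grad [ 0.32887799 -0.44807947 -0.25977293] -53.72235642092076 0.5558200699523954
tin px 226 282 226 268
0.098 8 zmed 0.037 x 0.552 0.567
0.104 65 zmed 0.045 x 0.502 0.568
0.11 112 zmed 0.051 x 0.48 0.568
0.116 115 zmed 0.058 x 0.48 0.571
0.122 105 zmed 0.063 x 0.48 0.57
0.128 90 zmed 0.064 x 0.48 0.57
0.134 117 zmed 0.066 x 0.481 0.573
0.14 79 zmed 0.066 x 0.483 0.573
0.146 112 zmed 0.065 x 0.483 0.573
0.152 81 zmed 0.062 x 0.483 0.574
0.158 85 zmed 0.059 x 0.484 0.575
0.164 68 zmed 0.052 x 0.486 0.576
0.17 95 zmed 0.047 x 0.486 0.577
0.176 125 zmed 0.052 x 0.486 0.576
0.182 118 zmed 0.059 x 0.489 0.58
0.188 99 zmed 0.062 x 0.489 0.578
0.194 101 zmed 0.064 x 0.49 0.582
0.2 115 zmed 0.066 x 0.49 0.582
0.206 87 zmed 0.066 x 0.491 0.581
0.212 90 zmed 0.064 x 0.492 0.581
[... 377 characters left out ...]
4
tin px 262 306 136 177
0.098 16 zmed 0.036 x 0.556 0.566
0.104 164 zmed 0.037 x 0.5 0.568
0.11 254 zmed 0.043 x 0.478 0.569
0.116 145 zmed 0.056 x 0.478 0.569
0.122 110 zmed 0.062 x 0.48 0.571
0.128 95 zmed 0.065 x 0.48 0.572
0.134 67 zmed 0.066 x 0.482 0.572
0.14 49 zmed 0.067 x 0.482 0.572
0.146 41 zmed 0.066 x 0.482 0.572
0.152 32 zmed 0.064 x 0.486 0.574
0.158 10 zmed 0.062 x 0.483 0.575
0.17 21 zmed 0.051 x 0.547 0.577
0.176 93 zmed 0.053 x 0.499 0.578
0.182 115 zmed 0.057 x 0.489 0.578
0.188 87 zmed 0.062 x 0.489 0.579
0.194 80 zmed 0.065 x 0.489 0.581
0.2 75 zmed 0.066 x 0.489 0.581
0.206 34 zmed 0.067 x 0.492 0.582
0.212 35 zmed 0.066 x 0.492 0.582
0.218 21 zmed 0.064 x 0.491 0.582
```

View pics/tz.png

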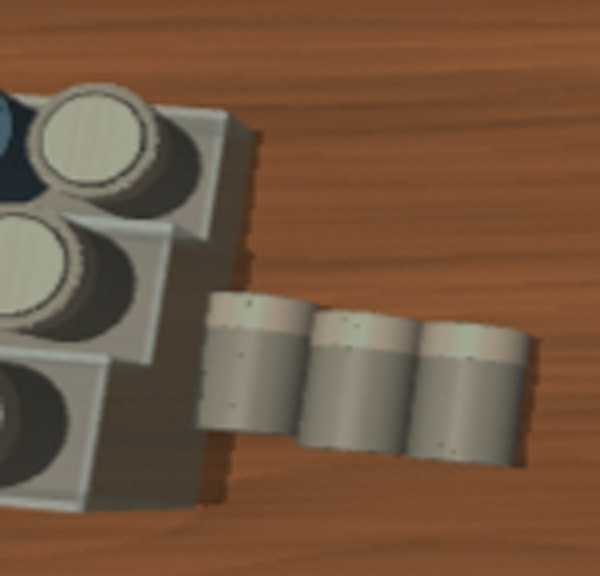

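```bash
cat > meas.py <<'E'
from h import *
from scipy.optimize import least_squares
def chock(P,c0):
    m=(np.hypot(P[...,0]-c0[0],P[...,1]-c0[1])<.065)&(P[...,2]>.008)&(P[...,2]<.06)
    n,l,st,c=cv2.connectedComponentsWithStats(m.astype(np.uint8)); m=l==1+st[1:,4].argmax()
    q=P[m]; r=cv2.minAreaRect(q[:,:2].astype(np.float32))
    b=cv2.boxPoints(r); e=[b[1]-b[0],b[2]-b[1]]; d=max(e,key=np.linalg.norm); d=d/np.linalg.norm(d)
    s=(q[:,:2]-np.array(r[0]))@d
    if q[s>0.01,2].mean()<q[s<-.01,2].mean(): d=-d; s=-s   # d=+x of chock (toward flat)
    # extents: back end at +37.5
    back=np.percentile(s,99); w=(q[:,:2]-np.array(r[0]))@np.array([-d[1],d[0]])
    o=np.array(r[0])+d*(back-.0375)
    # edge: profile
    print('chock rect',np.round(r,3) if 0 else (np.round(r[0],4),np.round(r[1],4)),'dir deg',np.degrees(np.arctan2(d[1],d[0])).round(2),'s',s.min().round(4),s.max().round(4),'origin',o.round(4),'N',len(q))
    for a in np.arange(-.036,.04,.008):
        k=np.abs(s-a)<.004
        if k.any(): print('  ',a.round(3),np.median(q[k,2]).round(3),end='')
    print()
    return o,d
def tin(P,c0,a0):
    q=P.reshape(-1,3); q=q[(q[:,2]>.015)&(q[:,2]<.08)]
    p=np.array([c0[0],c0[1],a0,.033])
    for it in range(6):
        a=np.array([np.cos(p[2]),np.sin(p[2])]); n=np.array([-a[1],a[0]])
        t=(q[:,:2]-p[:2])@a; w=(q[:,:2]-p[:2])@n
        rr=np.hypot(w,q[:,2]-p[3])
        k=(np.abs(t)<.043)&(np.abs(rr-.033)<.006)&(q[:,2]>.02)
        x0,y0=p[:2]
        def res(v):
            a=np.array([np.cos(v[1]),np.sin(v[1])]);n=np.array([-a[1],a[0]])
            c=np.array([x0,y0])+n0*v[0]
            return np.hypot((q[k,:2]-c)@n,q[k,2]-v[2])-.033
        n0=n; s=least_squares(res,[0,p[2],p[3]],loss='soft_l1',f_scale=.001).x
        c=np.array([x0,y0])+n0*s[0]; a=np.array([np.cos(s[1]),np.sin(s[1])]);n=np.array([-a[1],a[0]])
        kk=(np.abs((q[:,:2]-c)@n)<.02)&(np.abs(np.hypot((q[:,:2]-c)@n,q[:,2]-s[2])-.033)<.004)&(np.abs((q[:,:2]-c)@a)<.06)
        t=(q[kk,:2]-c)@a; mid=(np.percentile(t,.5)+np.percentile(t,99.5))/2
        c=c+a*mid; p=np.array([*c,s[1],s[2]])
    print('tin',p[:2].round(4),'axis deg',np.degrees(p[2]).round(2),'z',p[3].round(4),'len',(np.percentile(t,99.5)-np.percentile(t,.5)).round(4),'N',k.sum())
    return p
E
python3 - <<'E'
from meas import *
for n in('top','side'):
    P=pts(dict(np.load(f'pics/{n}0.npz'))); print(n)
    chock(P,(.631,-.189))
    tin(P,(.526,.137),.15); tin(P,(.536,.203),.15); tin(P,(.546,.268),.15)
E
```

```text
top
chock rect (array([ 0.6296, -0.1866]), array([0.0451, 0.0744])) dir deg -61.44 s -0.0372 0.0372 origin [ 0.6288 -0.1853] N 565
   -0.036 0.009   -0.028 0.013   -0.02 0.02   -0.012 0.027   -0.004 0.036   0.004 0.04   0.012 0.04   0.02 0.04   0.028 0.041   0.036 0.041
tin [0.5268 0.1375] axis deg -6.79 z 0.0332 len 0.0893 N 1087
tin [0.5361 0.2031] axis deg -6.59 z 0.0332 len 0.0889 N 1079
tin [0.5499 0.2682] axis deg -6.75 z 0.0331 len 0.089 N 1061
side
chock rect (array([ 0.6301, -0.1871]), array([0.0465, 0.0722])) dir deg -61.77 s -0.0361 0.0361 origin [ 0.6291 -0.1852] N 877
   -0.036 0.009   -0.028 0.015   -0.02 0.022   -0.012 0.029   -0.004 0.036   0.004 0.041   0.012 0.041   0.02 0.041   0.028 0.041   0.036 0.026
tin [0.526  0.1387] axis deg -7.1 z 0.0339 len 0.0895 N 895
tin [0.5349 0.2044] axis deg -7.43 z 0.034 len 0.0892 N 501
tin [0.5493 0.2713] axis deg -8.11 z 0.035 len 0.0895 N 493
```

```bash
cat > go.py <<'E'
import sys
from h import *
from scipy.spatial.transform import Rotation as Ro
def go(p,yaw):
    s=manip.get_state(); R=Ro.from_quat(s['ee_rot'])
    y=np.radians(yaw); T=Ro.from_matrix(np.c_[[np.cos(y),np.sin(y),0],[np.sin(y),-np.cos(y),0],[0,0,-1]])
    rv=np.degrees((R.inv()*T).as_rotvec()); sh=R.inv().apply(np.array(p)-s['position'])
    X=R.as_matrix()
    print('t',round(s['time_s'],2),'pos',s['position'].round(4),'yaw',np.degrees(np.arctan2(X[1,0],X[0,0])).round(2),'F',s['force'].round(1),'w',round(s['width'],3))
    print('shift tool mm',(sh*1000).round(1),'turn deg',rv.round(2))
a=list(map(float,sys.argv[1:])); go(a[:3],a[3])
E
python3 go.py .636 -.198 .15 28.5
```

```text
t 0.1 pos [ 0.2455 -0.4917  0.2306] yaw -63.48 F [-0.1  0.2 -0.9] w 0.995
shift tool mm [ -88.3 -480.6   80.9] turn deg [-9.000e-02  5.000e-02 -9.198e+01]
```

step_arm([
  [1,[0,0,0],[0,0,-7]],
  [1,[0,0,0],[0,0,-7]],
  [1,[0,0,0],[0,0,-7]],
  [1,[0,0,0],[0,0,-7]],
  [1,[0,0,0],[0,0,-7]],
])

```text
time_s: 0.52
position: [0.245, -0.49, 0.2279]
ee_rot: [0.971, -0.239, -0.002, -0.003]
force: [0.4, -0.1, 0.9]
width: 0.997
```

step_arm([
  [1,[0,0,0],[0,0,-7]],
  [1,[0,0,0],[0,0,-7]],
  [1,[0,0,0],[0,0,-7]],
  [1,[0,0,0],[0,0,-7]],
  [1,[0,0,0],[0,0,-7]],
])

```text
time_s: 0.93
position: [0.2446, -0.4883, 0.2252]
ee_rot: [0.997, 0.071, -0.001, -0.006]
force: [0.3, -0.8, -0.7]
width: 0.997
```

```bash
python3 go.py .636 -.198 .15 28.5
```

```text
t 0.93 pos [ 0.2446 -0.4883  0.2252] yaw 8.13 F [ 0.3 -0.8 -0.7] w 0.997
shift tool mm [ 428.7 -231.1   77.6] turn deg [ -0.75  -0.05 -20.37]
```

step_arm([
  [1,[0,0,0],[0,0,-6.8]],
  [1,[0,0,0],[0,0,-6.8]],
  [1,[0,0,0],[-0.7,0,-6.8]],
])

```text
time_s: 1.18
position: [0.2443, -0.4876, 0.2235]
ee_rot: [0.967, 0.255, 0.001, -0.002]
force: [-1.0, 0.8, 0.4]
width: 1.0
```

```bash
python3 go.py .636 -.198 .15 28.5
```

```text
t 1.18 pos [ 0.2443 -0.4876  0.2235] yaw 29.56 F [-1.   0.8  0.4] w 1.0
shift tool mm [483.3 -58.3  75.4] turn deg [-0.22 -0.19  1.07]
```

step_arm([
  [1,[0.04,-0.005,0.003],[0,0,0.5]],
  [1,[0.04,-0.005,0.003],[0,0,0.5]],
  [1,[0.04,-0.005,0.003],[0,0,0]],
  [1,[0.04,-0.005,0.003],[0,0,0]],
  [1,[0.04,-0.005,0.003],[0,0,0]],
])

```text
time_s: 1.6
position: [0.4046, -0.3703, 0.2065]
ee_rot: [0.97, 0.245, -0.001, -0.002]
force: [0.4, -1.1, -0.9]
width: 1.001
```

```bash
python3 go.py .636 -.198 .15 28.5
```

```text
t 1.6 pos [ 0.4046 -0.3703  0.2065] yaw 28.32 F [ 0.4 -1.1 -0.9] w 1.001
shift tool mm [285.5 -41.6  56.5] turn deg [-0.26  0.03 -0.18]
```

step_arm([
  [1,[0.041,-0.006,0.004],[0,0,0]],
  [1,[0.041,-0.006,0.004],[0,0,0]],
  [1,[0.041,-0.006,0.004],[0,0,0]],
  [1,[0.041,-0.006,0.004],[0,0,0]],
  [1,[0.041,-0.006,0.004],[0,0,0]],
])

```text
time_s: 2.02
position: [0.5696, -0.244, 0.1848]
ee_rot: [0.97, 0.244, -0.002, -0.003]
force: [0.6, -0.1, -0.4]
width: 0.998
```

```bash
python3 go.py .636 -.198 .15 28.5
```

```text
t 2.02 pos [ 0.5696 -0.244   0.1848] yaw 28.26 F [ 0.6 -0.1 -0.4] w 0.998
shift tool mm [80.4 -8.8 34.7] turn deg [-0.42  0.11 -0.24]
```

step_arm([
  [1,[0.038,-0.004,0.01],[0,0,0]],
  [1,[0.03,-0.004,0.01],[0,0,0]],
  [1,[0.012,-0.002,0.005],[-0.4,0,0]],
  [1,[0,0,0],[0,0,0]],
])

```text
time_s: 2.35
position: [0.6424, -0.1868, 0.1553]
ee_rot: [0.969, 0.248, -0.001, -0.002]
force: [-0.8, 0.3, -0.5]
width: 1.001
```

```bash
python3 go.py .636 -.198 .006 28.5; python3 - <<'E'
from meas import *
f=grab('top','top1');g=grab('side','side1')
cv2.imwrite('pics/c1.png',np.hstack([f['color'][100:300,250:550],g['color'][180:380,200:500]]))
for x in (f,g):
    chock(pts(x),(.63,-.187))
E
```

```text
t 2.35 pos [ 0.6424 -0.1868  0.1553] yaw 28.72 F [-0.8  0.3 -0.5] w 1.001
shift tool mm [-10.7   7.3 149.2] turn deg [-0.21  0.09  0.22]
chock rect (array([ 0.6359, -0.1997]), array([0.0437, 0.0455])) dir deg -61.2 s -0.0228 0.0228 origin [ 0.6285 -0.1862] N 222
   -0.02 0.036   -0.012 0.04   -0.004 0.04   0.004 0.041   0.012 0.041   0.02 0.04
chock rect (array([ 0.6302, -0.1872]), array([0.0467, 0.0722])) dir deg -61.12 s -0.0361 0.0361 origin [ 0.6292 -0.1853] N 873
   -0.036 0.01   -0.028 0.015   -0.02 0.022   -0.012 0.029   -0.004 0.036   0.004 0.041   0.012 0.041   0.02 0.04   0.028 0.04   0.036 0.027
```

View pics/c1.png

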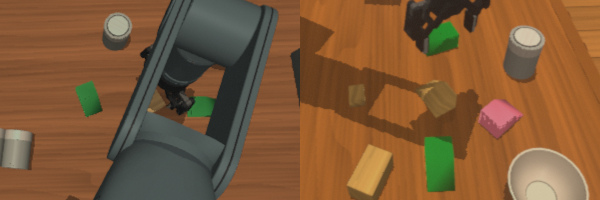

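step_arm([
  [1,[-0.01,0.007,0.02],[0,0,0]],
  [1,[0,0,0.03],[0,0,0]],
  [1,[0,0,0.03],[0,0,0]],
  [1,[0,0,0.01],[0,0,0]],
  [1,[0,0,0],[0,0,0]],
])

```text
time_s: 2.87
position: [0.6313, -0.2103, 0.0707]
ee_rot: [0.97, 0.243, 0.001, 0.003]
force: [-0.7, 0.3, -0.7]
width: 1.003
```

```bash
python3 go.py .636 -.1985 .006 28.5
```

```text
t 2.87 pos [ 0.6313 -0.2103  0.0707] yaw 28.18 F [-0.7  0.3 -0.7] w 1.003
shift tool mm [ 9.8 -8.6 64.7] turn deg [ 0.36  0.02 -0.32]
```

step_arm([
  [1,[0.01,-0.008,0],[0.3,0,0]],
  [1,[0,0,0],[0,0,0]],
  [1,[0,0,0],[0,0,0]],
])

```text
time_s: 3.12
position: [0.6361, -0.2011, 0.0746]
ee_rot: [0.97, 0.241, 0.001, 0.001]
force: [-0.3, 0.1, -0.2]
width: 0.997
```

```bash
python3 go.py .636 -.1985 .006 28.5
```

```text
t 3.12 pos [ 0.6361 -0.2011  0.0746] yaw 27.92 F [-0.3  0.1 -0.2] w 0.997
shift tool mm [ 1.1 -2.6 68.5] turn deg [ 0.17 -0.05 -0.58]
```

step_arm([
  [1,[0.001,-0.003,0.025],[0,0,-0.5]],
  [1,[0,0,0.022],[0,0,0]],
  [1,[0,0,0.015],[0,0,0]],
  [1,[0,0,0.004],[0,0,0]],
  [1,[0,0,0],[0,0,0]],
])

```text
time_s: 3.53
position: [0.6434, -0.2004, 0.0178]
ee_rot: [0.969, 0.247, 0.008, 0.008]
force: [-0.2, 0.1, 0.2]
width: 0.996
```

```bash
python3 go.py .636 -.1985 .006 28.5
```

```text
t 3.53 pos [ 0.6434 -0.2004  0.0178] yaw 28.59 F [-0.2  0.1  0.2] w 0.996
shift tool mm [-5.8 -5.5 11.7] turn deg [ 1.09 -0.68  0.08]
```

step_arm([
  [1,[-0.005,-0.004,0.004],[1,-0.6,0]],
  [1,[0,0,0.003],[0,0,0]],
  [1,[0,0,0],[0,0,0]],
])

```text
time_s: 3.78
position: [0.6389, -0.1999, 0.0142]
ee_rot: [0.969, 0.247, 0.002, 0.002]
force: [0.2, 0.2, -0.3]
width: 0.999
```

```bash
python3 go.py .636 -.1985 .006 28.5
```

```text
t 3.78 pos [ 0.6389 -0.1999  0.0142] yaw 28.63 F [ 0.2  0.2 -0.3] w 0.999
shift tool mm [-1.9 -2.7  8.2] turn deg [ 0.26 -0.19  0.13]
```

step_arm([
  [1,[-0.002,-0.002,0.005],[0.2,-0.2,0]],
  [1,[0,0,0.002],[0,0,0]],
  [1,[0,0,0],[0,0,0]],
])

```text
time_s: 4.03
position: [0.6372, -0.1998, 0.0088]
ee_rot: [0.969, 0.247, 0.001, 0.002]
force: [-0.2, 0.2, -0.6]
width: 0.999
```

```bash
python3 go.py .636 -.1985 .006 28.5;python3 - <<'E'
from h import *
g=grab('side','side2')
cv2.imwrite('pics/c2.png',cv2.resize(g['color'][180:380,250:450],None,fx=3,fy=3))
E
```

```text
t 4.03 pos [ 0.6372 -0.1998  0.0088] yaw 28.62 F [-0.2  0.2 -0.6] w 0.999
shift tool mm [-0.4 -1.8  2.8] turn deg [ 0.21 -0.09  0.12]
```

View pics/c2.png

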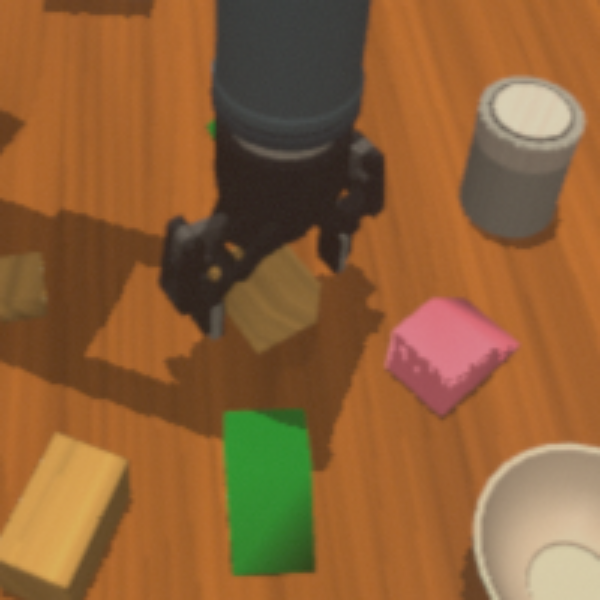

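The fingers straddle the chock, at about crop (270,290). Next I lower slightly and close.

step_arm([
  [1,[0,-0.001,0.003],[0.2,0,0]],
  [0,[0,0,0],[0,0,0]],
  [-1,[0,0,0],[0,0,0]],
  [-1,[0,0,0],[0,0,0]],
  [-1,[0,0,0],[0,0,0]],
], force=40)

```text
time_s: 4.5
position: [0.6369, -0.199, 0.006]
ee_rot: [0.969, 0.247, 0.001, -0.0]
force: [0.2, -0.2, -1.1]
width: 0.518
```

step_arm([
  [-1,[0,0,0],[0,0,0]],
  [-1,[0,0,0],[0,0,0]],
  [-1,[0,0,0],[0,0,0]],
])

```text
time_s: 4.75
position: [0.6368, -0.1989, 0.0059]
ee_rot: [0.969, 0.247, 0.001, -0.0]
force: [-0.1, -0.7, 0.7]
width: 0.521
```

```bash
python3 go.py .636 -.1985 .006 28.5
```

```text
t 4.75 pos [ 0.6368 -0.1989  0.0059] yaw 28.62 F [-0.1 -0.7  0.7] w 0.521
shift tool mm [-0.5 -0.8 -0.1] turn deg [-0.   -0.1   0.12]
```

step_arm([
  [-1,[0,0,-0.02],[0,0,0]],
  [-1,[0,0,-0.03],[0,0,0]],
  [-1,[0,0,-0.03],[0,0,0]],
  [-1,[0,0,-0.015],[0,0,0]],
  [-1,[0,0,0],[0,0,0]],
])

```text
time_s: 5.17
position: [0.6341, -0.1978, 0.1003]
ee_rot: [0.969, 0.247, -0.003, -0.003]
force: [0.5, -0.8, -0.5]
width: 0.522
```

```bash
python3 go.py .5174 .0607 .10 -6.8
```

```text
t 5.17 pos [ 0.6341 -0.1978  0.1003] yaw 28.62 F [ 0.5 -0.8 -0.5] w 0.522
shift tool mm [  21.3 -282.8    2.4] turn deg [-0.36  0.33 35.42]
```

step_arm([
  [-1,[0,0,0],[0,0,7]],
  [-1,[0,0,0],[0,0,7]],
  [-1,[0,0,0],[0,0,7]],
  [-1,[0,0,0],[0,0,7]],
  [-1,[0,0,0],[0,0,7]],
])

```text
time_s: 5.58
position: [0.6332, -0.1973, 0.0973]
ee_rot: [0.998, -0.063, -0.004, -0.003]
force: [-0.1, -0.9, -0.9]
width: 0.521
```

```bash
python3 go.py .5174 .0607 .10 -6.8
```

```text
t 5.58 pos [ 0.6332 -0.1973  0.0973] yaw -7.19 F [-0.1 -0.9 -0.9] w 0.521
shift tool mm [-147.2 -241.5   -0.3] turn deg [-0.26  0.48 -0.39]
```

step_arm([
  [-1,[-0.02,-0.033,0],[0,0.4,0]],
  [-1,[-0.02,-0.033,0],[0,0,0]],
  [-1,[-0.02,-0.033,0],[0,0,0]],
  [-1,[-0.02,-0.033,0],[0,0,0]],
  [-1,[-0.015,-0.025,0],[0,0,0]],
])

```text
time_s: 6.0
position: [0.5565, -0.0306, 0.0896]
ee_rot: [0.997, -0.072, -0.003, -0.002]
force: [-0.0, 0.3, -1.0]
width: 0.523
```

```bash
python3 go.py .5174 .0607 .10 -6.8
```

```text
t 6.0 pos [ 0.5565 -0.0306  0.0896] yaw -8.25 F [-0.   0.3 -1. ] w 0.523
shift tool mm [-51.9 -84.8  -9.8] turn deg [-0.19  0.33 -1.45]
```

step_arm([
  [-1,[-0.025,-0.03,-0.005],[0,0,-1]],
  [-1,[-0.018,-0.025,0],[0,0,0]],
  [-1,[-0.005,-0.01,0],[0,0.2,0]],
  [-1,[0,0,0],[0,0,0]],
  [-1,[0,0,0],[0,0,0]],
])

```text
time_s: 6.42
position: [0.5092, 0.0482, 0.0899]
ee_rot: [0.998, -0.06, -0.006, -0.003]
force: [-0.0, -0.2, -0.9]
width: 0.52
```

```bash
python3 go.py .5174 .0607 .10 -6.8; python3 - <<'E'
from meas import *
f=grab('top','top3');g=grab('side','side3')
for x in(f,g): tin(pts(x),(.5266,.138),-.118)
cv2.imwrite('pics/c3.png',np.hstack([cv2.resize(f['color'][170:300,170:340],(400,306)),cv2.resize(g['color'][100:230,210:380],(400,306))]))
E
```

```text
t 6.42 pos [0.5092 0.0482 0.0899] yaw -6.84 F [-0.  -0.2 -0.9] w 0.52
shift tool mm [  6.6 -13.4 -10.2] turn deg [-0.27  0.7  -0.04]
tin [0.4855 0.1419] axis deg -3.57 z 0.0327 len 0.0085 N 75
tin [0.5274 0.1425] axis deg -15.07 z 0.0339 len 0.0919 N 298
```

View pics/c3.png

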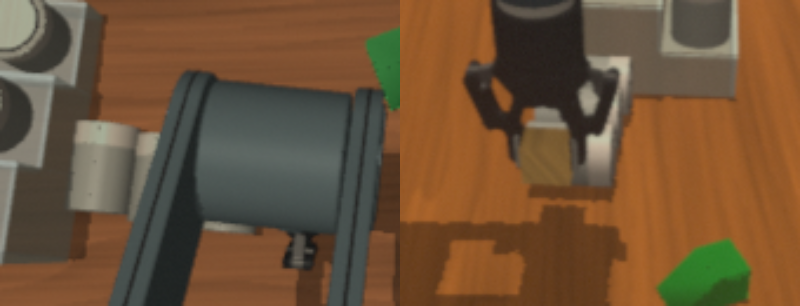

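step_arm([
  [-1,[0.006,0,0.02],[0,0.6,0]],
  [-1,[0,0,0.02],[0,0,0]],
  [-1,[0,0,0.01],[0,0,0]],
  [-1,[0,0,0],[0,0,0]],
])

```text
time_s: 6.85
position: [0.5227, 0.0401, 0.0391]
ee_rot: [0.998, -0.064, 0.004, -0.001]
force: [-0.9, -0.3, -1.5]
width: 0.521
```

```bash
python3 go.py .516 .048 .0065 -6.8
```

```text
t 6.85 pos [0.5227 0.0401 0.0391] yaw -7.32 F [-0.9 -0.3 -1.5] w 0.521
shift tool mm [-7.9 -6.8 32.6] turn deg [-0.18 -0.43 -0.52]
```

step_arm([
  [-1,[-0.007,-0.006,0.01],[0,-0.4,-0.5]],
  [-1,[0,0,0.008],[0,0,0]],
  [-1,[0,0,0],[0,0,0]],
])

```text
time_s: 7.1
position: [0.5186, 0.0442, 0.0198]
ee_rot: [0.998, -0.061, 0.001, -0.001]
force: [-0.2, -0.4, -1.5]
width: 0.521
```

```bash
python3 go.py .516 .048 .0065 -6.8
```

```text
t 7.1 pos [0.5186 0.0442 0.0198] yaw -7.03 F [-0.2 -0.4 -1.5] w 0.521
shift tool mm [-3.1 -3.4 13.3] turn deg [-0.15 -0.09 -0.23]
```

step_arm([
  [-1,[-0.002,-0.002,0.006],[0,0,0]],
  [-1,[0,0,0.003],[0,0,0]],
  [-1,[0,0,0],[0,0,0]],
])

```text
time_s: 7.35
position: [0.5174, 0.0463, 0.0103]
ee_rot: [0.998, -0.061, 0.001, -0.001]
force: [0.2, 0.0, -1.7]
width: 0.518
```

```bash
python3 go.py .516 .048 .0065 -6.8; python3 - <<'E'
from meas import *
f=grab('top','top4');g=grab('side','side4')
cv2.imwrite('pics/c4.png',np.hstack([cv2.resize(f['color'][170:300,170:340],(400,306)),cv2.resize(g['color'][100:230,210:380],(400,306))]))
P=pts(g); m=(P[...,0]>.46)&(P[...,0]<.58)&(P[...,1]>-.02)&(P[...,1]<.2)&(P[...,2]>.03)&(P[...,2]<.07)
print(m.sum())
h=g['color'][...,::-1].astype(int); w=m&(h[...,0]-h[...,2]>40); q=P[w]; print(w.sum(),q.min(0),q.max(0),np.median(q[q[:,2]>.036],0))
E
```

```text
t 7.35 pos [0.5174 0.0463 0.0103] yaw -7.05 F [ 0.2  0.  -1.7] w 0.518
shift tool mm [-1.6 -1.5  3.8] turn deg [-0.15 -0.14 -0.25]
826
326 [0.46154954 0.02123342 0.0300445 ] [0.57061426 0.18334215 0.06829829] [0.51639032 0.03720025 0.04531545]
```

View pics/c4.png

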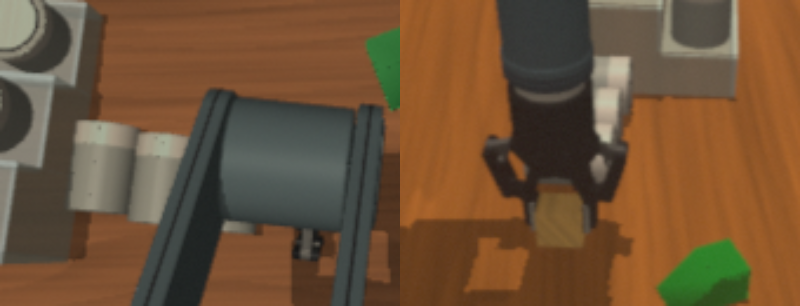

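step_arm([
  [-1,[-0.001,0,0.003],[0,0,0]],
  [-1,[0,0,0.001],[0,0,0]],
  [-1,[0,0,0],[0,0,0]],
])

```text
time_s: 7.7
position: [0.5173, 0.0466, 0.0074]
ee_rot: [0.998, -0.061, 0.003, -0.001]
force: [-0.2, 0.5, -0.9]
width: 0.521
```

```bash
python3 go.py .5184 .0687 .006 -6.8
```

```text
t 7.7 pos [0.5173 0.0466 0.0074] yaw -7.01 F [-0.2  0.5 -0.9] w 0.521
shift tool mm [ -1.7 -22.1   1.4] turn deg [-0.15 -0.29 -0.21]
```

step_arm([
  [-1,[-0.001,-0.006,0],[0,-0.3,0]],
  [-1,[0,-0.006,0],[0,0,0]],
  [-1,[0,-0.003,0],[0,0,0]],
  [-1,[0,0,0],[0,0,0]],
])

```text
time_s: 8.03
position: [0.5186, 0.0631, 0.0079]
ee_rot: [0.998, -0.061, 0.0, -0.001]
force: [-0.2, -0.2, -1.8]
width: 0.522
```

```bash
python3 go.py .5184 .0687 .006 -6.8
```

```text
t 8.03 pos [0.5186 0.0631 0.0079] yaw -7.05 F [-0.2 -0.2 -1.8] w 0.522
shift tool mm [-0.9 -5.5  1.9] turn deg [-0.16 -0.01 -0.25]
```

Now I lower it onto the counter, then close the last few millimetres.

step_arm([
  [-1,[-0.001,0,0.002],[0,0,0]],
  [-1,[0,0,0.0005],[0,0,0]],
  [-1,[0,0,0],[0,0,0]],
])

```text
time_s: 8.28
position: [0.5179, 0.0638, 0.0058]
ee_rot: [0.998, -0.061, 0.001, -0.001]
force: [-0.1, -0.4, -0.9]
width: 0.519
```

```bash
python3 go.py .5184 .0687 .006 -6.8; python3 - <<'E'
from meas import *
f=grab('top','top5');g=grab('side','side5')
cv2.imwrite('pics/c5.png',np.hstack([cv2.resize(f['color'][170:300,170:340],(400,306)),cv2.resize(g['color'][100:230,210:380],(400,306))]))
tin(pts(f),(.536,.203),-.118)
E
```

```text
t 8.28 pos [0.5179 0.0638 0.0058] yaw -6.94 F [-0.1 -0.4 -0.9] w 0.519
shift tool mm [-0.1 -4.9 -0.2] turn deg [-0.13 -0.07 -0.14]
tin [0.5389 0.2051] axis deg -6.02 z 0.032 len 0.0843 N 377
```

View pics/c5.png

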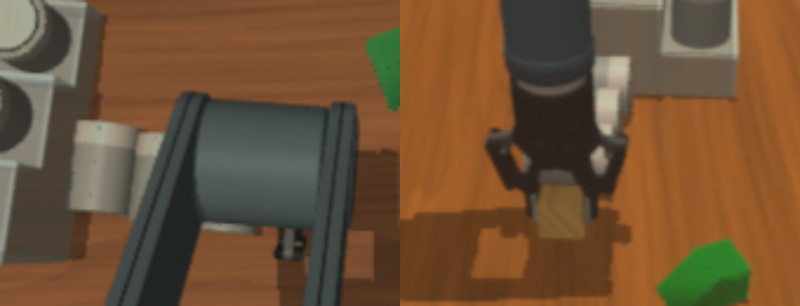

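step_arm([
  [-1,[0,-0.0025,0],[0,0,0]],
  [-1,[0,-0.001,0],[0,0,0]],
  [-1,[0,0,0],[0,0,0]],
])

```text
time_s: 8.63
position: [0.5185, 0.0671, 0.0058]
ee_rot: [0.998, -0.061, 0.001, -0.001]
force: [-1.2, -0.5, 0.2]
width: 0.522
```

```bash
python3 go.py .5184 .0687 .006 -6.8
```

```text
t 8.63 pos [0.5185 0.0671 0.0058] yaw -7.01 F [-1.2 -0.5  0.2] w 0.522
shift tool mm [-0.3 -1.6 -0.2] turn deg [-0.14 -0.08 -0.21]
```

step_arm([
  [-1,[0,-0.0015,0],[0,0,0]],
  [-1,[0,0,0],[0,0,0]],
  [-1,[0,0,0],[0,0,0]],
])

```text
time_s: 8.88
position: [0.5188, 0.0687, 0.0058]
ee_rot: [0.998, -0.061, 0.001, -0.001]
force: [-0.8, -1.1, 0.5]
width: 0.526
```

step_arm([
  [-1,[0,-0.0015,0],[0,0,0]],
  [-1,[0,0,0],[0,0,0]],
  [-1,[0,0,0],[0,0,0]],
])

```text
time_s: 9.13
position: [0.519, 0.0699, 0.0058]
ee_rot: [0.998, -0.061, 0.001, -0.001]
force: [-0.4, -0.7, 0.5]
width: 0.522
```

step_arm([
  [-1,[0,-0.0015,0],[0,0,0]],
  [-1,[0,0,0],[0,0,0]],
  [-1,[0,0,0],[0,0,0]],
])

```text
time_s: 9.38
position: [0.5192, 0.0704, 0.0058]
ee_rot: [0.998, -0.061, 0.001, -0.0]
force: [-0.9, -2.1, 0.9]
width: 0.52
```

step_arm([
  [-1,[0,-0.0015,0],[0,0,0]],
  [-1,[0,0,0],[0,0,0]],
  [-1,[0,0,0],[0,0,0]],
])

```text
time_s: 9.63
position: [0.5192, 0.0709, 0.0058]
ee_rot: [0.998, -0.061, 0.001, 0.001]
force: [-0.8, -2.4, 0.0]
width: 0.522
```

```bash
python3 go.py .5184 .0687 .006 -6.8; python3 - <<'E'
from meas import *
f=grab('top','top6');g=grab('side','side6')
cv2.imwrite('pics/c6.png',np.hstack([cv2.resize(f['color'][170:300,170:340],(400,306)),cv2.resize(g['color'][100:230,210:380],(400,306))]))
tin(pts(f),(.536,.203),-.118)
E
```

```text
t 9.63 pos [0.5192 0.0709 0.0058] yaw -6.94 F [-0.8 -2.4  0. ] w 0.522
shift tool mm [-0.6  2.3 -0.2] turn deg [ 0.08 -0.07 -0.14]
tin [0.5638 0.2038] axis deg -5.95 z 0.0321 len 0.0333 N 166
```

View pics/c6.png

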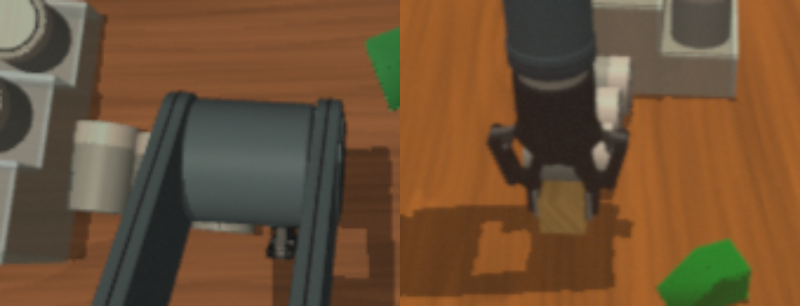

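Contact is confirmed: the last 1.5 mm step moved only 0.5 mm and the force reached about 2.4 N. I'm releasing now.

step_arm([
  [0.3,[0,0,0],[0,0,0]],
  [0.6,[0,0,0],[0,0,0]],
  [1,[0,0,0],[0,0,0]],
  [1,[0,0,0],[0,0,0]],
  [1,[0,0,0],[0,0,0]],
])

```text
time_s: 10.15
position: [0.5195, 0.0724, 0.0058]
ee_rot: [0.998, -0.061, 0.001, -0.0]
force: [-0.7, 0.2, 0.2]
width: 1.001
```

step_arm([
  [1,[0,0,-0.012],[0,0,0]],
  [1,[0,0,-0.015],[0,0,0]],
  [1,[0,0,-0.015],[0,0,0]],
  [1,[0,0,0],[0,0,0]],
])

```text
time_s: 10.48
position: [0.5182, 0.073, 0.0479]
ee_rot: [0.998, -0.061, -0.001, -0.001]
force: [1.2, 0.4, -0.6]
width: 1.003
```

```bash
python3 go.py .519 .0709 .15 -6.8
```

```text
t 10.48 pos [0.5182 0.073  0.0479] yaw -6.99 F [ 1.2  0.4 -0.6] w 1.003
shift tool mm [   0.8    1.8 -102.1] turn deg [-0.08  0.11 -0.19]
```

Next I lift the arm and move it back out of the camera's view (tool +y is outward from the row).

step_arm([
  [1,[0,0,-0.03],[0,0,0]],
  [1,[0,0,-0.035],[0,0,0]],
  [1,[0,0,-0.035],[0,0,0]],
  [1,[0,0.03,-0.02],[0,0,0]],
  [1,[0,0.04,0],[0,0,0]],
])

```text
time_s: 10.9
position: [0.5085, 0.0078, 0.1686]
ee_rot: [0.998, -0.057, -0.004, -0.002]
force: [1.1, -0.7, -0.4]
width: 1.003
```

step_arm([
  [1,[0,0.04,0],[0,0,0]],
  [1,[0,0.04,0],[0,0,0]],
  [1,[0,0.04,0],[0,0,0]],
  [1,[0,0.04,0],[0,0,0]],
  [1,[0,0.03,0],[0,0,0]],
])

```text
time_s: 11.32
position: [0.4871, -0.1881, 0.1686]
ee_rot: [0.999, -0.054, -0.0, -0.001]
force: [1.9, 0.9, -0.4]
width: 0.998
```

```bash
python3 - <<'E'
from meas import *
s=manip.get_state();print(s['time_s'],s['position'])
for n in('top','side'):
    f=grab(n,n+'7'); P=pts(f); print(n)
    t=tin(P,(.5266,.138),-.118); tin(P,(.536,.203),-.118)
    h=f['color'].astype(int); P2=P.copy(); P2[(h[...,2]-h[...,0])<35]=9
    o,d=chock(P2,(.52,.075))
    n_=np.array([-d[1],d[0]]); v=t[:2]-o; print('tin in chock',(v@d).round(4),(v@n_).round(4),'ang',np.degrees(np.arctan2(d[1],d[0]))+90-np.degrees(t[2]))
a=cv2.imread('pics/top7.png');b=cv2.imread('pics/side7.png')
cv2.imwrite('pics/c7.png',np.hstack([cv2.resize(a[170:300,170:340],(400,306),interpolation=2),cv2.resize(b[100:230,210:380],(400,306),interpolation=2)]))
E
```

```text
11.3167 [ 0.48709148 -0.18810517  0.16856478]
top
tin [0.5271 0.1381] axis deg -6.81 z 0.0332 len 0.0891 N 1098
tin [0.5361 0.2036] axis deg -6.61 z 0.0333 len 0.0888 N 1086
chock rect (array([0.5205, 0.0769]), array([0.0601, 0.0449])) dir deg -96.76 s -0.0301 0.0301 origin [0.5214 0.0844] N 459
   -0.028 0.02   -0.02 0.026   -0.012 0.034   -0.004 0.04   0.004 0.04   0.012 0.04   0.02 0.04   0.028 0.04
tin in chock -0.0541 -0.0007 ang 0.047515122323081194
side
tin [0.532  0.1389] axis deg -7.54 z 0.0339 len 0.078 N 571
tin [0.535 0.205] axis deg -7.35 z 0.0339 len 0.0898 N 493
chock rect (array([0.5143, 0.0604]), array([0.0131, 0.0409])) dir deg 126.93 s -0.0204 0.0204 origin [0.5247 0.0466] N 63
   -0.02 0.032   -0.012 0.039   -0.004 0.041   0.004 0.041   0.012 0.041   0.02 0.039
tin in chock 0.0694 -0.0612 ang 224.46860338892617
```

View pics/c7.png

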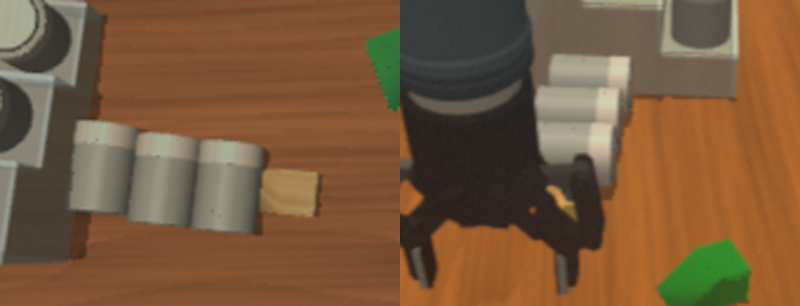

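step_arm([
  [1,[0,0,0],[0,0,0]],
  [1,[0,0,0],[0,0,0]],
])

```text
time_s: 11.58
position: [0.4865, -0.1906, 0.1669]
ee_rot: [0.998, -0.058, -0.001, -0.001]
force: [0.6, 0.5, 0.5]
width: 1.0
```

```bash
python3 -c "
from h import *
print(workorder.job_done())"
```

```text
the job is handed in; nothing more can be done
None
```

The large wooden chock now sits flat on the counter, slope against the middle of the last tin. I handed the job in at about 11.6 s of the 40 s allowed. I set the chock down short of the tin, slid it in until I felt contact at about 2.4 N, released it and backed the arm off.

- **Final top view:** the last tin's axis is 54.1 mm from the chock's origin and 0.7 mm off mid-length. The chock is square to the tin within about 0.1°, with its top at 40 mm, so it lies flat. The tins stand within about 1 mm of where they started.
- **Final side view:** the arm hid the chock, so this camera's chock reading was invalid and I did not use it. It still showed all three tins in line.
- **Not measured directly:** I did not measure the last tin's distance from the riser face. I took the row as closed from the tin spacing of about 66 mm and the push contact.

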